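Set the hold-down of the bar shear

TASK

A flat bar has been put in the bench shear but the hold-down above it is set too high. Slacken the hex jam nut, run the square-headed hold-down screw down until its foot bears snugly on the bar (finger-tight by feel, not forced), then retighten the jam nut firmly so that the setting is locked, and let go. Leave the loose things lying around the shear alone.

Things in the scene. Friction and masses are not known exactly. Their poses are not given: they have to be found in the camera images.
- shear: the grey bench lever shear, bolted down. Origin: on the bench straight below the hold-down screw; at yaw 0 x points away from the robot; z up. Base 260 x 265 mm. The bar lies along y on a bed 70 mm high. Frame and raised jaw stand across y = -96 to -145 mm, up to 235 mm high; the handle rises there to 340 mm at x = +170 mm. Keep clear of them.
- boss_top (a point): middle of the flat top of the round boss (44 mm across, 145 mm above the bench) that carries the vertical hold-down screw, on a swan-neck arm 46 mm wide from the -x side of the bar. Only nut and screw stand above it. z up.
- bar: the flat steel bar in the shear, 40 mm wide and 250 mm long, held there. Origin: middle of its top face; z up. Its top lies 79.5 to 81.5 mm above the bench, as the bar's thickness varies.
- screw: the hold-down screw: vertical, thread 28 mm across, 119 mm long in all. Origin: middle of the underside of its round foot (36 mm across); z up; turns with the screw. The foot starts 1.5 to 3.5 mm above the bar.
- screw_head (a point): centre of the screw's square head, at its very top: 28 x 28 mm across flats, 20 mm high (10 mm above and below this point), flats facing this point's x and y axes; z up. About 192 mm above the bench; 14 mm of bare thread between it and the nut on the boss.
- adjuster (a joint): how far the screw is turned, rad: 0 at the start, growing clockwise seen from above, which sends it down 1.91 mm a radian (right-hand, 12 mm lead). Runs at about 0.25 N m; once the foot meets the bar the torque climbs by about 1 N m a radian (about 50 N on the bar for each 0.1 N m): 0.1 to 0.25 N m of climb is snug. Let go, it stays. The tight nut locks it: then far stiffer.
- nut_centre (a point): centre of the hex jam nut on the screw, below the head: 46 mm across flats, 53 mm across corners, 20 mm high (10 mm above and below this point); flats face this point's x axis and every 60 degrees from it; z up. With nut and washer down on the boss it is 157.5 mm above the bench.
- washer: the thin washer between nut and boss, 45 mm across, 2.5 mm thick, keyed to the screw: it turns with the screw and rises and sinks with the nut. Pressed on the boss when the nut is tight. Origin: middle of its underside; z up.
- jam_nut (a joint): turn of the nut ON THE SCREW, rad, clockwise from above +, 1.91 mm down a radian; starts 0.12 to 0.22 (tight). It rides with the screw: it meets the boss at jam_nut + adjuster = 0, so slacken it farther than the screw must go down (to -5 at most). Runs at 0.1 N m; past contact +0.6 a radian. Let go, it springs back 0.1 or so; tight: 0.2 or more past contact is left; eases the foot by 30 N.
- spanner: a loose 200 mm hand tool (spanner); not part of the job.
- hammer: a loose 260 mm hammer; not part of the job.
- offcut: a loose offcut of flat bar, 40 x 90 x 10 mm; not part of the job. Origin at its underside.
- carton_a: a loose white carton, 90 x 70 x 55 mm; not part of the job. Origin at its underside.
- carton_b: a loose brown carton, 120 x 60 x 45 mm; not part of the job. Origin at its underside.
- oil_tin: a loose oil tin, 60 mm across, 110 mm high; not part of the job. Origin at its underside.
- tape: a loose tape measure, 70 x 45 x 65 mm; not part of the job. Origin at its underside.
- band: a loose steel hoop, 120 mm across, 20 mm high; not part of the job. Origin at its underside.

How it is judged:
By the outcome, as a careful person would: the job done as asked, in the order asked, and still so for the second after the job is handed in, with the robot touching nothing.
It also fails if it takes over 72 s, if anything falls off the work surface, if the arm or the gripper's body presses on something with over 40 N, if the wrist force passes 120 N, or if a joint passes its speed limit or range.

ROBOT

A 7-joint arm with a two-finger parallel gripper is mounted at the origin on the work surface. World frame = base frame: x ahead of the robot, y to its left, z up, the work surface at z = 0. Lengths are in m, angles in rad, forces in N, time in s.
With the tool pointing down it reaches from about 0.4 to 0.85 m from the base axis. Payload 10.4 kg.
Tool frame: the origin (TCP) lies between the finger pads; the fingertips stand 17 mm ahead of it and the grasp point (between the pads) lies 2 mm behind it; z points along the fingers, y is the direction in which the jaws open and shut (so a half turn about z gives the same grasp; the last joint's range is limited). The gripper opens to 85 mm and grips with 20 to 120 N. Pads are 22 mm wide; open, the fingers measure 114 mm over their backs; the gripper's body (76 mm by 85 mm) begins 54 mm behind the grasp point. The pads swing forward as they close: fully open they stand 13 mm farther back than shut.
Start: joints at [-0.023, 0.332, -0.065, 1.46, 0.022, 1.35, -0.088], TCP at [0.625, 0, 0.248] pointing down, gripper open.
Joint ranges: [-2.6, 2.6], [-0.5, 2.12], [-1.47, 1.34], [0.16, 2.42], [-1.27, 4.41], [0.06, 2.06], [-2.6, 2.6]. Speed limits (rad/s): [2.22, 2.22, 2.79, 2.79, 3.14, 3.14, 3.14].

INTERFACE

Orientations are given as a unit quaternion [x, y, z, w].
In Python, from workcell import manip gives the robot as it stands.
- The arm moves only by the tool jog_arm, never from a script. Its argument "steps" is one flat list of numbers, 5 for each row, row after row: the finger opening in m, from 0 to 0.0854, then the shift along the tool's x, y, z in m, then the turn about the tool's z in rad. In form: [gripper, x, y, z, twist, gripper, x, y, z, twist, ...]. A call has exactly 10 rows; each row is the pose to reach, as a shift and turn from the pose commanded when the call began, along the tool's axes at that moment; what a row does not reach only later rows make up. A row lasts 1/10 s, in which the tool goes at most 50 mm and 8.59 degrees, less where a joint would pass 70% of its speed; a pose out of reach is approached as far as the arm can. A call with a gripper value outside its range is refused whole. The fingers move at their own pace and stop on an object; "grip_force" is the grip in N (left out, the last holds). Time passes only in rows, so rows that repeat a pose let the fingers close, or fill a call up. It gives the time, the measured TCP pose, the force and the opening at its end, in the units of the state.
- manip.get_obs(): the state, without advancing time (a new reading comes with each control period).
- manip.camera(name): name is "scene" or "side" or "wrist"; returns (picture, depth): 420x560x3 uint8, red, green, blue; 420x560 float32, m along the optical axis (not along the pixel's ray), 0 where there is no reading.
- manip.calibration(name): a dict with "mtx" (3x3 intrinsics, pixels), "k1" (the pictures are not rectified: a ray, as slopes to the right and down, at radius r is drawn at 1 + k1 r^2 times it, then the intrinsics apply), "world_to_cam" (4x4, takes a point from world to camera coordinates). Camera axes: x right, y down, z forward; pixel columns grow to the right and rows downward; lengths in m; the calibration is good to about 2 mm. A picture is of the moment at which its call begins: read the wrist's pose just before it. calibration takes no time and is no camera call; for the wrist camera it gives the pose at the moment of the call.
- manip.hand_in(): hands the job in, once; it reports no verdict.
The state is a dict: "clock": time; "joint_pos": joint angles; "joint_velocities": joint speeds; "tau": joint torques, N m; "position": TCP position; "ee_rot": TCP orientation; "ft_force": force on the tool from outside, world axes, zero at the start; "torque": the same for the moment, N m; "grip_width": opening from 0.0 (shut) to 1.0 (fully open).
Only numpy, scipy, OpenCV 4.12 (cv2) and the standard library are available. Lean on these libraries where they do the work, as an engineer would, in place of code of your own. Each camera call takes 0.05 s, during which the arm holds its last target.

## Working session

There is one attempt and no reset: what is moved stays moved. The work goes in short steps, Python scripts to look and compute and a tool call to move; the robot and the scene stay as the last step left them, time stands still between calls to the robot, and variables do not carry over. Pictures are saved under pics/ and viewed, and the job is handed in when it is done.

Besides the shell and the picture viewer there is one more tool, called as name(argument=value, ...), one argument or row to a line, values as JSON. jog_arm: Moves the arm, as the interface text tells. Its arguments: {"type":"object","properties":{"steps":{"type":"array"},"grip_force":{"type":"number"}},"required":["steps"]}

```bash
mkdir -p pics; ls; cat > h.py <<'E'
import numpy as np, cv2
from workcell import manip
def snap(n,f):
    c=manip.calibration(n); im,d=manip.camera(n)
    cv2.imwrite('pics/%s.png'%f,cv2.cvtColor(im,cv2.COLOR_RGB2BGR)); np.savez('pics/%s.npz'%f,im=im,d=d,**{k:np.array(v) for k,v in c.items()})
    return c,im,d
def load(f):
    z=np.load('pics/%s.npz'%f); return z,z['im'],z['d']
def rays(c,uv):
    uv=np.asarray(uv,float).reshape(-1,1,2); K=np.array(c['mtx']); 
    p=cv2.undistortPoints(uv,K,np.array([float(c['k1']),0,0,0])).reshape(-1,2)
    T=np.array(c['world_to_cam']); R=T[:3,:3]; o=-R.T@T[:3,3]
    return o,np.c_[p,np.ones(len(p))]@R
def plane(c,uv,z):
    o,d=rays(c,uv); return o+d*((z-o[2])/d[:,2])[:,None]
def proj(c,P):
    T=np.array(c['world_to_cam']); 
    return cv2.projectPoints(np.asarray(P,float).reshape(-1,1,3),cv2.Rodrigues(T[:3,:3])[0],T[:3,3],np.array(c['mtx']),np.array([float(c['k1']),0,0,0]))[0].reshape(-1,2)
def cloud(c,d,uv=None):
    v,u=np.nonzero(d>0); o,r=rays(c,np.c_[u,v]); return np.c_[u,v],o+r*d[v,u][:,None]
E
python3 - <<'E'
from h import *
o=manip.get_obs(); print(o)
for n in ['scene','side','wrist']:
    c,im,d=snap(n,n+'0'); print(n,c['mtx'],c['k1'],np.linalg.inv(c['world_to_cam'])[:3,3])
E
```

```text
pics
{'clock': 0.0, 'joint_pos': array([-0.02259206,  0.33289327, -0.06468538,  1.46099987,  0.02164048,
        1.34992259, -0.08847806]), 'joint_velocities': array([-2.75377855e-04, -4.43377839e-04, -2.06426546e-05, -2.40136964e-04,
        4.73030127e-04, -1.27703683e-03, -3.02326112e-04]), 'tau': array([ 4.98105128e-04, -6.25449800e+01,  4.97091911e-02, -3.91610491e+01,
        1.63588714e-02,  9.83294769e-03, -6.01235030e-06]), 'position': array([ 6.24616715e-01, -3.30252822e-05,  2.47474590e-01]), 'ee_rot': array([ 7.07095510e-01,  7.07117640e-01, -5.79780594e-04, -4.96518838e-04]), 'ft_force': array([ 0.40553599, -0.25338641, -0.70349769]), 'torque': array([ 0.03271031,  0.0315423 , -0.04088095]), 'grip_width': 0.9997586637354041}
scene [[418.48178024   0.         281.34042724]
 [  0.         418.48178024 208.66472484]
 [  0.           0.           1.        ]] 0.015946669882349558 [1.34558855 0.43798994 1.2512134 ]
side [[438.96162744   0.         280.53359463]
 [  0.         438.96162744 207.37871057]
 [  0.           0.           1.        ]] 0.041860065989183605 [0.19746527 0.91408171 1.10877792]
wrist [[291.62868835   0.         282.66258943]
 [  0.         291.62868835 207.16375411]
 [  0.           0.           1.        ]] 0.016123037663311936 [0.62489441 0.06814419 0.37456099]
```

View pics/scene0.png

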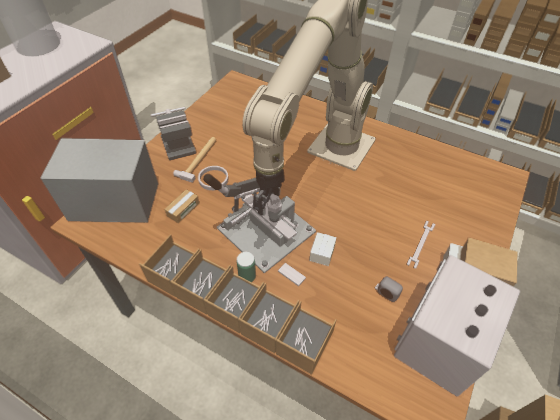

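View pics/side0.png

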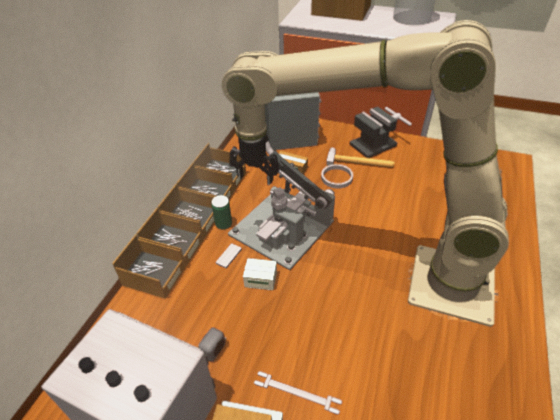

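View pics/wrist0.png

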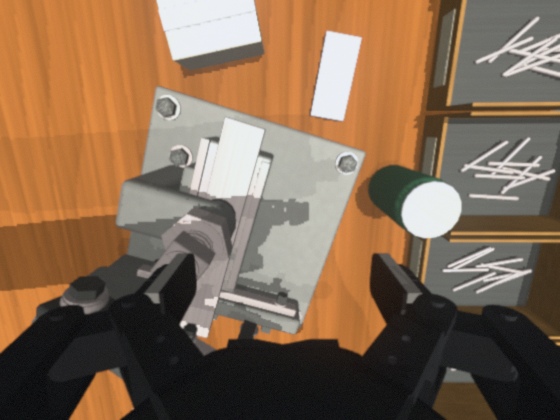

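The wrist view shows the hold-down at about (205,240), the bar running from (240,150) to (200,330), and the handle at the lower left. Next I'll localise the screw using depth.

```bash
python3 - <<'E'
from h import *
c,im,d=load('wrist0')
uv,P=cloud(c,d)
for zlo,zhi in [(0.005,0.02),(.06,.09),(.13,.15),(.150,.163),(.163,.172),(.18,.196),(.196,.21),(.21,.35)]:
    m=(P[:,2]>zlo)&(P[:,2]<zhi)&(uv[:,0]<370)&(uv[:,1]<330)
    if m.sum(): print(zlo,zhi,m.sum(),np.median(P[m],0).round(4),P[m].min(0).round(3),P[m].max(0).round(3),np.median(uv[m],0))
b=cv2.cvtColor(im,cv2.COLOR_RGB2BGR)[140:340,100:320]
cv2.imwrite('pics/w0c.png',cv2.resize(b,None,fx=3,fy=3,interpolation=cv2.INTER_CUBIC)[:600,:])
h=np.zeros(d.shape,np.uint8); h[uv[:,1],uv[:,0]]=np.clip(P[:,2]/0.25*255,0,255)
hc=cv2.applyColorMap(h,cv2.COLORMAP_JET)[140:340,100:320]
cv2.imwrite('pics/w0h.png',cv2.resize(hc,None,fx=3,fy=3,interpolation=cv2.INTER_NEAREST))
for n in ['scene','side']:
    c,im,d=load(n+'0'); 
    uv=proj(c,[[.55,.08,.19]])[0].astype(int); print(n,uv)
    b=cv2.cvtColor(im,cv2.COLOR_RGB2BGR)[max(uv[1]-70,0):uv[1]+70,uv[0]-90:uv[0]+90]
    cv2.imwrite('pics/%s0c.png'%n,cv2.resize(b,None,fx=4,fy=4,interpolation=cv2.INTER_CUBIC))
E
```

```text
0.005 0.02 22325 [0.6332 0.0109 0.0153] [ 0.414 -0.213  0.005] [0.737 0.195 0.02 ] [289. 173.]
0.06 0.09 11894 [ 0.57   -0.0255  0.0777] [ 0.405 -0.178  0.06 ] [0.645 0.076 0.09 ] [231. 216.]
0.13 0.15 4098 [ 0.4991 -0.0115  0.1318] [ 0.404 -0.109  0.13 ] [0.583 0.021 0.15 ] [137. 220.]
0.15 0.163 445 [ 0.5678 -0.0069  0.1551] [ 0.403 -0.109  0.15 ] [0.583 0.005 0.163] [210. 224.]
0.163 0.172 1545 [ 0.5672 -0.0097  0.1688] [ 0.534 -0.047  0.163] [0.583 0.005 0.172] [206. 233.]
0.18 0.196 363 [ 0.5666 -0.0101  0.1898] [ 0.555 -0.02   0.18 ] [ 0.577 -0.002  0.196] [197. 244.]
0.196 0.21 812 [ 0.5612 -0.0125  0.2031] [ 0.54  -0.03   0.196] [ 0.577 -0.002  0.206] [183. 256.]
0.21 0.35 5890 [0.5788 0.011  0.2913] [ 0.55  -0.012  0.244] [0.668 0.018 0.311] [148. 309.]
scene [301 208]
side [269 216]
```

View pics/w0c.png

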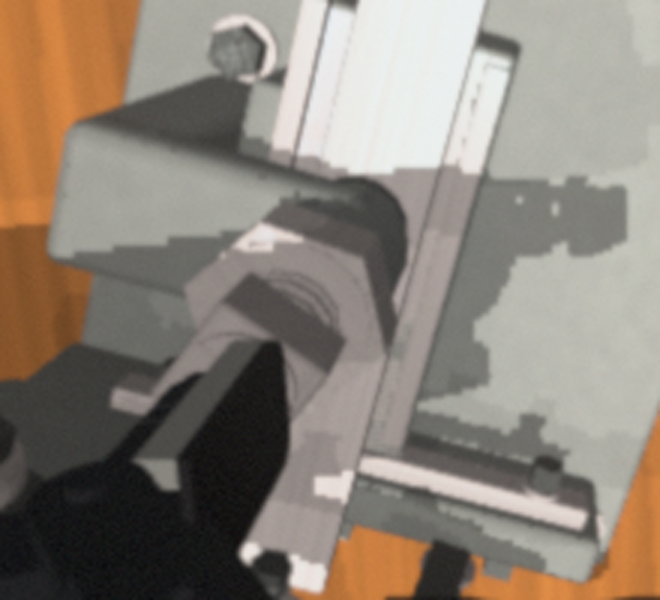

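View pics/w0h.png

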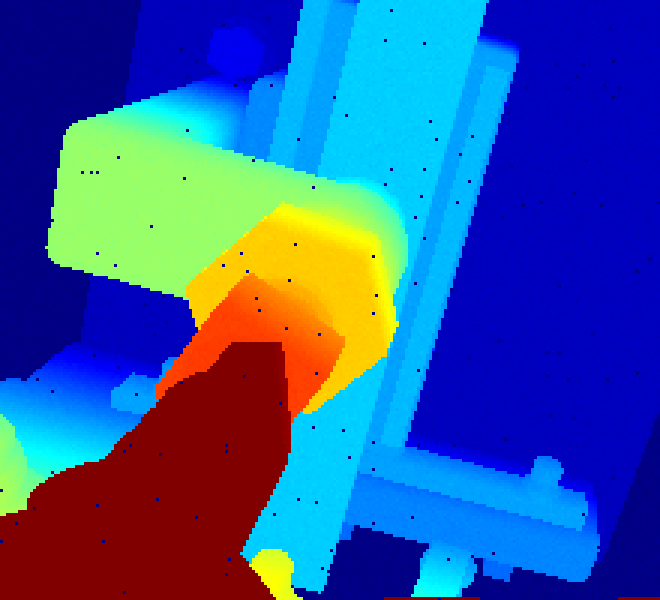

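View pics/side0c.png

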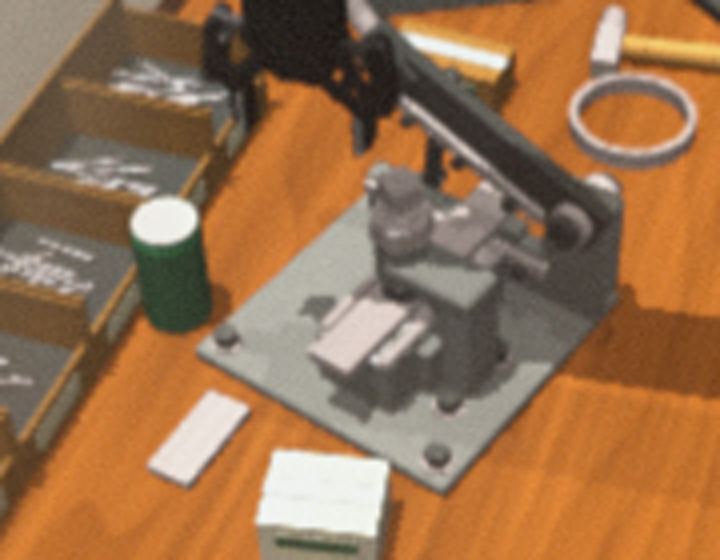

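View pics/scene0c.png

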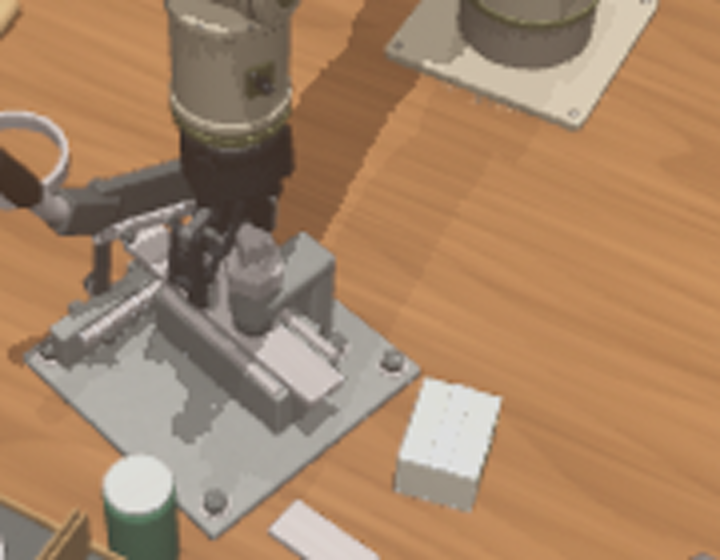

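The screw is near (0.558,-0.02) with shear yaw about -0.18. I'll move so the head and nut sit clear between the fingers for a second view.

jog_arm(
  steps=[0.085,0.015,-0.03,-0.02,0,0.085,0.03,-0.067,-0.035,0,0.085,0.03,-0.067,-0.035,0,0.085,0.03,-0.067,-0.035,0,0.085,0.03,-0.067,-0.035,0,0.085,0.03,-0.067,-0.035,0,0.085,0.03,-0.067,-0.035,0,0.085,0.03,-0.067,-0.035,0,0.085,0.03,-0.067,-0.035,0,0.085,0.03,-0.067,-0.035,0],
)

```text
clock: 1.15
position: [0.5581, 0.03, 0.2832]
ee_rot: [0.707, 0.707, -0.0, -0.0]
ft_force: [-0.5, -0.4, -1.1]
grip_width: 0.993
```

```bash
python3 - <<'E'
from h import *
o=manip.get_obs(); print({k:np.round(o[k],4) for k in ['position','ee_rot','ft_force','torque','joint_pos']})
c,im,d=snap('wrist','wrist1')
uv,P=cloud(c,d)
q=proj(c,[[.558,-.018,.2025]])[0]; print(q)
b=cv2.cvtColor(im,cv2.COLOR_RGB2BGR); x0,y0=int(q[0])-90,int(q[1])-90; b=b[y0:y0+150,x0:x0+180]; print(x0,y0)
cv2.imwrite('pics/w1c.png',cv2.resize(b,None,fx=4,fy=4,interpolation=cv2.INTER_CUBIC))
R=np.hypot(P[:,0]-.558,P[:,1]+.018)
for zl,zh,name in [(.199,.207,'head'),(.164,.172,'nut')]:
    m=(P[:,2]>zl)&(P[:,2]<zh)&(R<.04); Q=P[m]
    r=cv2.minAreaRect((Q[:,:2]*1000).astype(np.float32)); print(name,m.sum(),np.median(Q,0).round(4),r)
E
```

```text
{'position': array([0.5581, 0.03  , 0.2832]), 'ee_rot': array([ 0.7071,  0.7071, -0.    , -0.    ]), 'ft_force': array([-0.4868, -0.4439, -1.1201]), 'torque': array([ 0.01  ,  0.0021, -0.0034]), 'joint_pos': array([-0.0551,  0.173 , -0.0915,  1.584 ,  0.016 ,  1.3854, -0.1482])}
[282.10598451 277.50878766]
192 187
head 1185 [ 0.5579 -0.0188  0.2042] ((557.9231567382812, -20.585105895996094), (28.61312484741211, 28.17197608947754), 51.74266052246094)
nut 1011 [ 0.557  -0.0088  0.169 ] ((557.8707275390625, -13.700773239135742), (48.964847564697266, 38.059627532958984), 0.8689376711845398)
```

View pics/w1c.png

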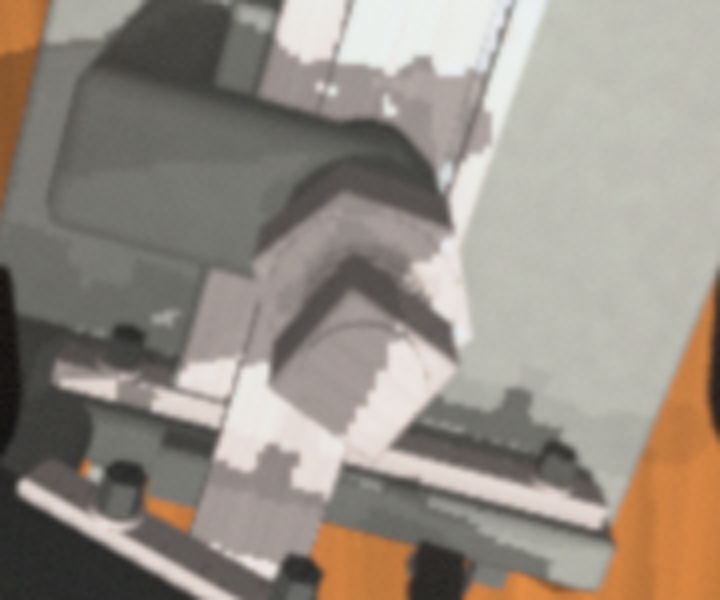

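View pics/wrist1.png

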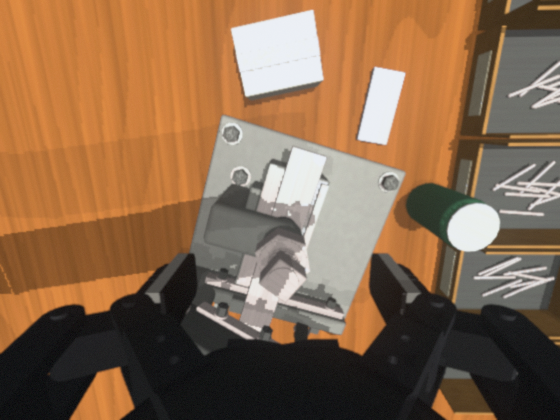

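```bash
python3 - <<'E'
from h import *
c,im,d=load('wrist1')
def cr(L): return np.array(L)/4.+[192,187]-0.4
H=plane(c,cr([(350,288),(458,362),(370,462),(270,382)]),.2020)
print('head ctr',H.mean(0),[np.degrees(np.arctan2(*(H[(i+1)%4]-H[i])[[1,0]])).round(1) for i in range(4)],[np.linalg.norm(H[(i+1)%4]-H[i]).round(4) for i in range(4)])
N=plane(c,cr([(250,272),(350,190),(455,235),(470,330)]),.1675)
print([np.degrees(np.arctan2(*(N[i+1]-N[i])[[1,0]])).round(1) for i in range(3)],[np.linalg.norm(N[i+1]-N[i]).round(4) for i in range(3)])
# centre: circle through corners r=.0266
A=np.c_[2*N[:,:2],np.ones(4)]; s=np.linalg.lstsq(A,(N[:,:2]**2).sum(1),rcond=None)[0]; print('nut ctr',s[:2])
# edge-based hex fit from depth top points
uv,P=cloud(c,d); m=(abs(P[:,2]-.169)<.003)&(np.hypot(P[:,0]-.558,P[:,1]+.02)<.04)
hull=cv2.convexHull((P[m,:2]*1000).astype(np.float32))[:,0]; print(hull.round(1).tolist())
# bar direction
m=(abs(P[:,2]-.081)<.004)&(P[:,1]>.02)&(abs(P[:,0]-.57)<.06)
r=cv2.minAreaRect((P[m,:2]*1000).astype(np.float32)); print('bar',np.median(P[m,2]),r)
# second view: side & scene of head top (rough)
for n in ['side','scene']:
    c2,_,_=load(n+'0'); print(n,proj(c2,[H.mean(0)]), proj(c2,[[.5579,-.0206,.1675]]))
E
```

```text
head ctr [ 0.55799469 -0.02067006  0.202     ] [np.float64(-36.8), np.float64(-127.6), np.float64(137.7), np.float64(52.0)] [np.float64(0.0267), np.float64(0.0286), np.float64(0.027), np.float64(0.026)]
[np.float64(41.1), np.float64(-24.5), np.float64(-80.5)] [np.float64(0.0301), np.float64(0.0259), np.float64(0.0238)]
nut ctr [ 0.55788703 -0.02082225]
[[582.5999755859375, -30.299999237060547], [582.5999755859375, -29.299999237060547], [578.5, -4.099999904632568], [577.5, -3.5999999046325684], [570.2999877929688, -0.5], [554.4000244140625, 5.300000190734863], [553.5, 4.900000095367432], [552.5, 4.5], [551.7000122070312, 3.9000000953674316], [538.9000244140625, -6.699999809265137], [534.5, -10.699999809265137], [533.5999755859375, -11.5], [533.5, -12.899999618530273], [535.9000244140625, -28.399999618530273], [536.7999877929688, -33.099998474121094], [579.9000244140625, -32.400001525878906], [581.7999877929688, -31.799999237060547]]
bar 0.08236012069186571 ((572.9103393554688, 47.75287628173828), (54.5948486328125, 76.75615692138672), 89.57098388671875)
side [[278.08073634 190.63308394]] [[278.37310349 198.82601568]]
scene [[273.4603816  196.40233523]] [[273.51552253 203.08289522]]
```

Both views agree:
- The head centre is at (0.558,-0.0207), with flat normals at 51.7/-38.3°.
- The nut flat normals are at 9.3°+60k.

I'll grip the nut with the jaws along -50.7° (twist +0.885), so one unwinding of about 2.7 rad fits.

jog_arm(
  steps=[0.085,-0.02,0,0,0.14,0.085,-0.04,0,0,0.28,0.085,-0.0507,0,0.01,0.42,0.085,-0.0507,0,0.02,0.56,0.085,-0.0507,0,0.03,0.7,0.085,-0.0507,0,0.04,0.84,0.085,-0.0507,0,0.05,0.885,0.085,-0.0507,0,0.06,0.885,0.085,-0.0507,0,0.06,0.885,0.085,-0.0507,0,0.06,0.885],
)

```text
clock: 2.2
position: [0.558, -0.0207, 0.2235]
ee_rot: [0.942, 0.337, 0.0, -0.0]
ft_force: [0.5, -0.5, 0.8]
grip_width: 0.995
```

```bash
python3 - <<'E'
from h import *
o=manip.get_obs(); print({k:np.round(o[k],4) for k in ['position','ee_rot','ft_force','torque','joint_pos']})
c,im,d=snap('wrist','wrist2')
E
```

```text
{'position': array([ 0.558 , -0.0207,  0.2235]), 'ee_rot': array([ 0.9416,  0.3368,  0.    , -0.    ]), 'ft_force': array([ 0.473 , -0.4504,  0.8387]), 'torque': array([0.0135, 0.0099, 0.0054]), 'joint_pos': array([-0.0549,  0.2005,  0.0115,  1.6778, -0.0024,  1.2634, -0.9265])}
```

View pics/wrist2.png

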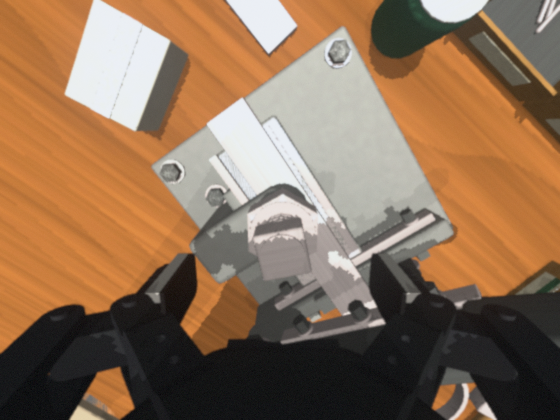

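The nut's side flats are vertical in the image (about u=248 and 318), square to the jaws and centred between the fingers. I'll descend and close.

jog_arm(
  steps=[0.085,0,0,0.02,0,0.085,0,0,0.04,0,0.085,0,0,0.055,0,0.085,0,0,0.0655,0,0.085,0,0,0.0655,0,0.06,0,0,0.0655,0,0.042,0,0,0.0655,0,0.042,0,0,0.0655,0,0.042,0,0,0.0655,0,0.042,0,0,0.0655,0],
  grip_force=70,
)

```text
clock: 3.25
position: [0.5586, -0.0201, 0.1601]
ee_rot: [0.942, 0.336, 0.001, 0.0]
ft_force: [-5.5, 2.0, 13.2]
grip_width: 0.523
```

```bash
python3 - <<'E'
from h import *
o=manip.get_obs(); print({k:np.round(o[k],4) for k in ['position','ee_rot','ft_force','torque','joint_pos','grip_width']})
c,im,d=snap('wrist','wrist3')
c,im,d=snap('side','side3')
b=cv2.cvtColor(im,cv2.COLOR_RGB2BGR)[130:270,190:370]
cv2.imwrite('pics/side3c.png',cv2.resize(b,None,fx=4,fy=4,interpolation=cv2.INTER_CUBIC))
E
```

```text
{'position': array([ 0.5586, -0.0201,  0.1601]), 'ee_rot': array([0.9417, 0.3364, 0.0012, 0.    ]), 'ft_force': array([-5.4682,  2.0161, 13.1734]), 'torque': array([ 0.3493,  1.2824, -0.0213]), 'joint_pos': array([-0.053 ,  0.2521,  0.0087,  1.7537, -0.0032,  1.1336, -0.9277]), 'grip_width': np.float64(0.5231)}
```

View pics/wrist3.png

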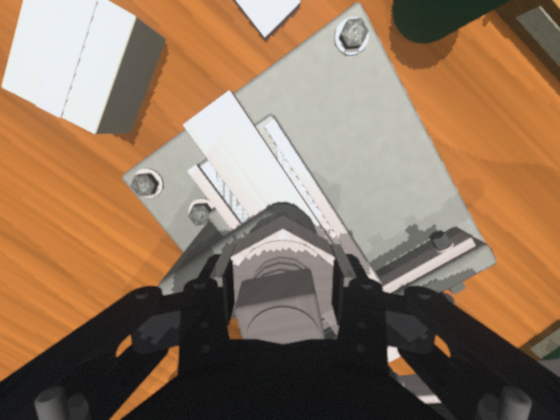

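View pics/side3c.png

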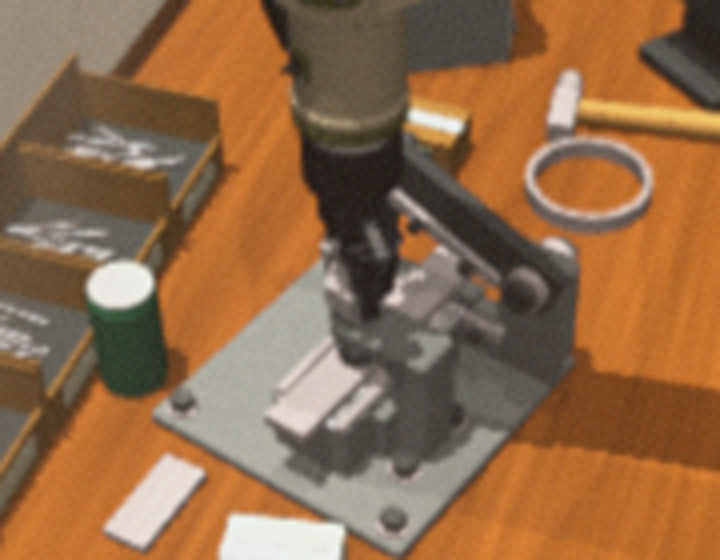

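The nut is gripped at 44.7 mm with about 13 N of upward push. I'll start slackening, following the 1.91 mm/rad rise and relaxing the push.

jog_arm(
  steps=[0.042,0,0,-0.002,-0.05,0.042,0,0,-0.0024,-0.19,0.042,0,0,-0.0026,-0.33,0.042,0,0,-0.0029,-0.47,0.042,0,0,-0.0032,-0.61,0.042,0,0,-0.0034,-0.75,0.042,0,0,-0.0037,-0.89,0.042,0,0,-0.004,-1.03,0.042,0,0,-0.0042,-1.17,0.042,0,0,-0.0045,-1.31],
)

```text
clock: 4.35
position: [0.5575, -0.0198, 0.1626]
ee_rot: [0.54, 0.842, 0.0, -0.001]
ft_force: [-4.6, 1.8, -0.3]
grip_width: 0.524
```

```bash
python3 - <<'E'
from h import *
o=manip.get_obs(); print({k:np.round(o[k],4) for k in ['position','ee_rot','ft_force','torque','joint_pos','grip_width']})
c,im,d=snap('wrist','wrist4')
E
```

```text
{'position': array([ 0.5575, -0.0198,  0.1626]), 'ee_rot': array([ 5.395e-01,  8.420e-01,  2.000e-04, -7.000e-04]), 'ft_force': array([-4.631 ,  1.7838, -0.2955]), 'torque': array([ 0.5452,  0.7302, -0.2423]), 'joint_pos': array([ 0.0793,  0.256 , -0.1444,  1.7438,  0.0388,  1.1455,  0.3544]), 'grip_width': np.float64(0.5236)}
```

View pics/wrist4.png

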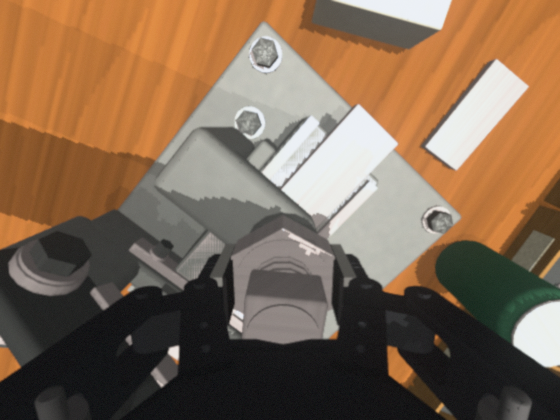

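```bash
python3 - <<'E'
from h import *
o=[]
for f in ['wrist3','wrist4']:
    c,im,d=load(f); b=cv2.cvtColor(im,cv2.COLOR_RGB2BGR)[190:350,190:380]; o.append(cv2.resize(b,None,fx=2,fy=3,interpolation=cv2.INTER_CUBIC))
cv2.imwrite('pics/cmp34.png',np.hstack(o))
E
```

```text
(no output)
```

View pics/cmp34.png

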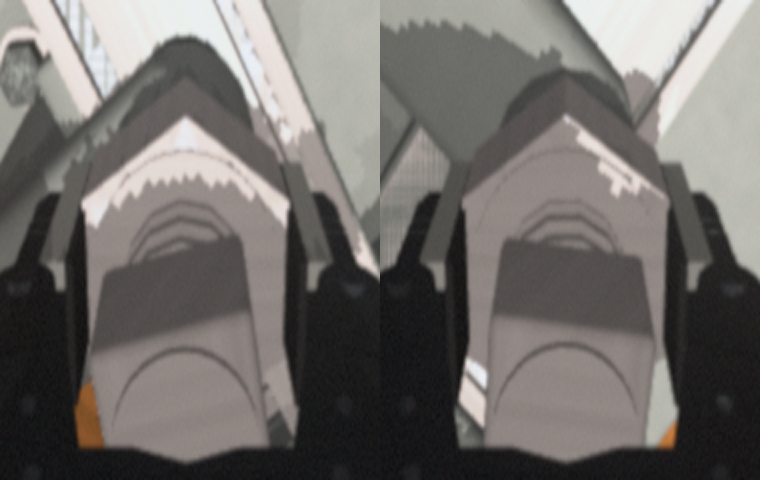

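The head has turned with the nut: its edge moved only about 16° relative to the jaws over a 75° turn. So the screw rode up about 1 rad while the nut loosened only about 0.3 rad. I'll try a slower turn and watch the torque.

jog_arm(
  steps=[0.042,0,0,0,-0.03,0.042,0,0,-0.0001,-0.06,0.042,0,0,-0.0002,-0.09,0.042,0,0,-0.0002,-0.12,0.042,0,0,-0.0003,-0.15,0.042,0,0,-0.0003,-0.18,0.042,0,0,-0.0004,-0.21,0.042,0,0,-0.0005,-0.24,0.042,0,0,-0.0005,-0.27,0.042,0,0,-0.0006,-0.3],
)

```text
clock: 5.4
position: [0.5573, -0.02, 0.1631]
ee_rot: [0.411, 0.911, 0.0, -0.001]
ft_force: [-4.7, 2.4, 1.1]
grip_width: 0.522
```

```bash
cat > cmp.py <<'E'
import sys
from h import *
o=manip.get_obs(); print({k:np.round(o[k],4) for k in ['position','ft_force','torque','grip_width']}, np.round(o['joint_pos'][6],3), 'jaw deg', np.degrees(2*np.arctan2(o['ee_rot'][0],o['ee_rot'][1])).round(2))
c,im,d=snap('wrist',sys.argv[2])
o=[]
for f in sys.argv[1:3]:
    c,im,d=load(f); b=cv2.cvtColor(im,cv2.COLOR_RGB2BGR)[190:350,190:380]; o.append(cv2.resize(b,None,fx=2,fy=3,interpolation=cv2.INTER_CUBIC))
cv2.imwrite('pics/cmp_%s.png'%sys.argv[2],np.hstack(o))
E
python3 cmp.py wrist4 wrist5
```

```text
{'position': array([ 0.5573, -0.02  ,  0.1631]), 'ft_force': array([-4.6582,  2.3859,  1.1063]), 'torque': array([ 0.5376,  0.9782, -0.3816]), 'grip_width': np.float64(0.5224)} 0.639 jaw deg 48.58
```

View pics/cmp_wrist5.png

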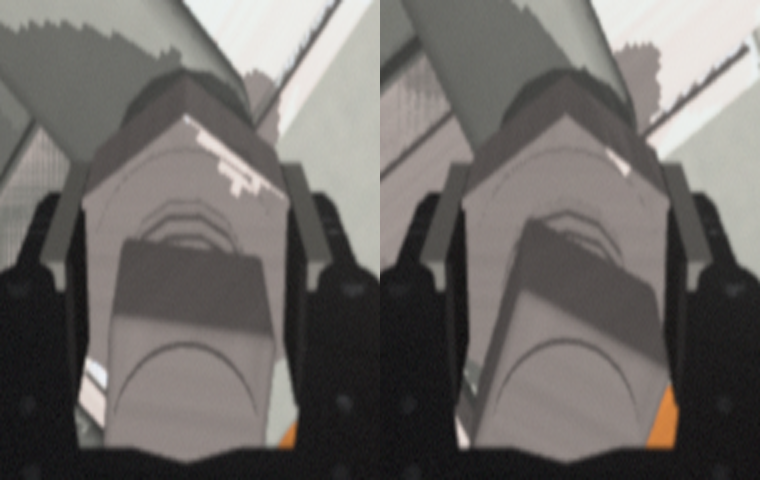

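Turning slowly, the head stays put and the nut loosens on the screw, which suggests the nut's drag depends on speed. I'll continue a little faster and check again.

jog_arm(
  steps=[0.042,0,0,-0.0001,-0.05,0.042,0,0,-0.0002,-0.1,0.042,0,0,-0.0003,-0.15,0.042,0,0,-0.0004,-0.2,0.042,0,0,-0.0005,-0.25,0.042,0,0,-0.0006,-0.3,0.042,0,0,-0.0007,-0.35,0.042,0,0,-0.0008,-0.4,0.042,0,0,-0.0009,-0.45,0.042,0,0,-0.001,-0.5],
)

```text
clock: 6.45
position: [0.5571, -0.0203, 0.1641]
ee_rot: [0.173, 0.985, 0.0, -0.001]
ft_force: [-6.3, 2.7, 1.3]
grip_width: 0.52
```

```bash
python3 cmp.py wrist5 wrist6
```

```text
{'position': array([ 0.5571, -0.0203,  0.1641]), 'ft_force': array([-6.3063,  2.6861,  1.2913]), 'torque': array([ 0.486 ,  1.3851, -0.3766]), 'grip_width': np.float64(0.5199)} 1.127 jaw deg 19.9
```

View pics/cmp_wrist6.png

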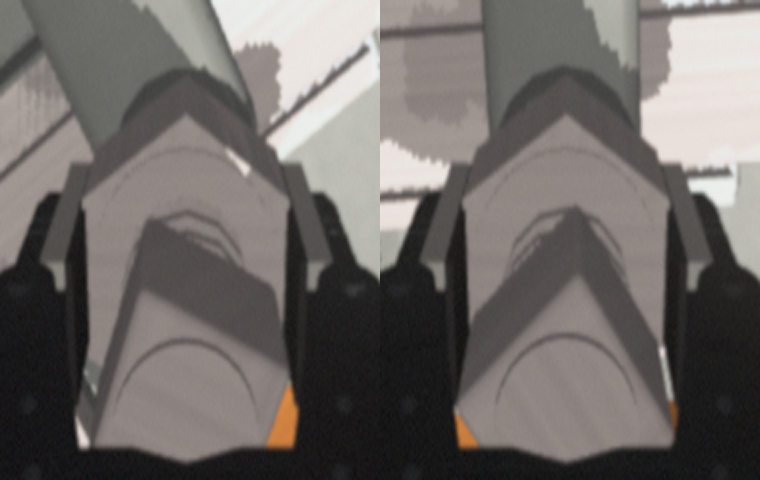

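jog_arm(
  steps=[0.042,0,0,-0.0001,-0.07,0.042,0,0,-0.0003,-0.14,0.042,0,0,-0.0004,-0.21,0.042,0,0,-0.0005,-0.28,0.042,0,0,-0.0007,-0.35,0.042,0,0,-0.0008,-0.42,0.042,0,0,-0.0009,-0.49,0.042,0,0,-0.0011,-0.56,0.042,0,0,-0.0012,-0.63,0.042,0,0,-0.0013,-0.7],
)

```text
clock: 7.5
position: [0.5571, -0.0209, 0.1654]
ee_rot: [-0.176, 0.984, 0.0, -0.001]
ft_force: [-7.7, 0.7, 3.6]
grip_width: 0.52
```

```bash
python3 cmp.py wrist6 wrist7
```

```text
{'position': array([ 0.5571, -0.0209,  0.1654]), 'ft_force': array([-7.748 ,  0.716 ,  3.6012]), 'torque': array([ 0.0122,  1.698 , -0.3783]), 'grip_width': np.float64(0.5203)} 1.809 jaw deg -20.23
```

View pics/cmp_wrist7.png

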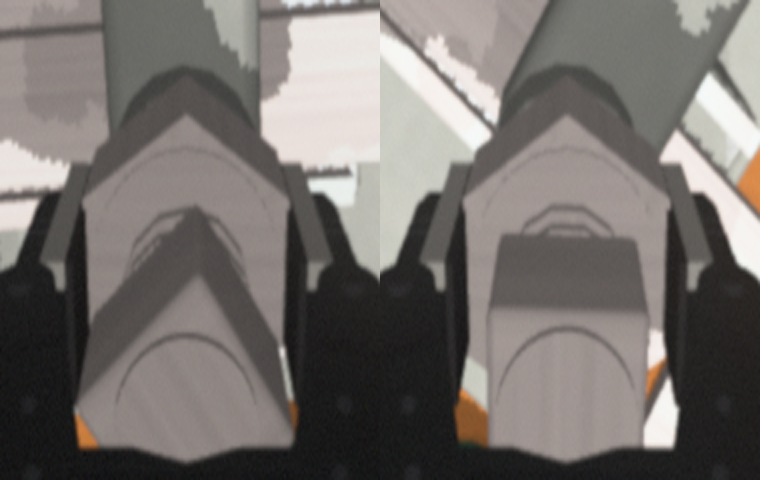

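The head stayed put, so the nut is now about 1.8 rad looser on the screw (jam_nut ≈ -1.6), and the screw was backed up about 1 rad. I'll regrip the nut two flats back for the remaining slack.

jog_arm(
  steps=[0.06,0,0,0,0,0.085,0,0,0,0,0.085,0,0,0,0,0.085,0,0,0,0.14,0.085,0,0,0,0.28,0.085,0,0,0,0.42,0.085,0,0,0,0.56,0.085,0,0,0,0.7,0.085,0,0,0,0.84,0.085,0,0,0,0.98],
)

```text
clock: 8.55
position: [0.5584, -0.0207, 0.1655]
ee_rot: [0.311, 0.95, 0.0, 0.0]
ft_force: [-0.8, 0.2, -0.1]
grip_width: 0.998
```

```bash
python3 cmp.py wrist7 wrist8
```

```text
{'position': array([ 0.5584, -0.0207,  0.1655]), 'ft_force': array([-0.8155,  0.1865, -0.055 ]), 'torque': array([-0.0029, -0.0138, -0.0451]), 'grip_width': np.float64(0.9978)} 0.849 jaw deg 36.25
```

View pics/wrist8.png

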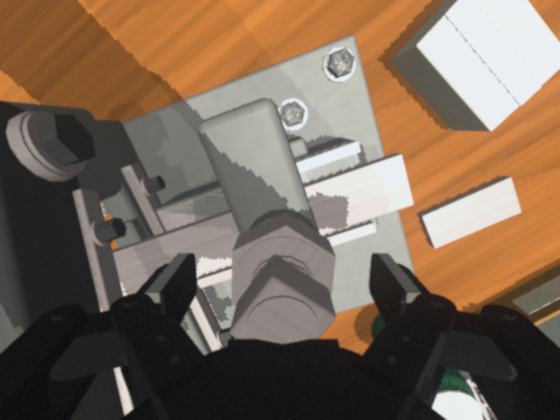

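jog_arm(
  steps=[0.085,0.0004,-0.0003,-0.001,0.067,0.06,0.0004,-0.0003,-0.001,0.067,0.042,0.0004,-0.0003,-0.001,0.067,0.042,0.0004,-0.0003,-0.001,0.067,0.042,0.0004,-0.0003,-0.001,0.067,0.042,0.0004,-0.0003,-0.0011,0.0,0.042,0.0004,-0.0003,-0.0013,-0.07,0.042,0.0004,-0.0003,-0.0014,-0.14,0.042,0.0004,-0.0003,-0.0015,-0.21,0.042,0.0004,-0.0003,-0.0017,-0.28],
)

```text
clock: 9.6
position: [0.5577, -0.0206, 0.1673]
ee_rot: [0.17, 0.985, 0.0, 0.0]
ft_force: [0.3, 1.6, 2.6]
grip_width: 0.527
```

jog_arm(
  steps=[0.042,0,0,-0.0001,-0.07,0.042,0,0,-0.0003,-0.14,0.042,0,0,-0.0004,-0.21,0.042,0,0,-0.0005,-0.28,0.042,0,0,-0.0007,-0.35,0.042,0,0,-0.0008,-0.42,0.042,0,0,-0.0009,-0.49,0.042,0,0,-0.0011,-0.55,0.042,0,0,-0.0011,-0.55,0.042,0,0,-0.0011,-0.55],
)

```text
clock: 10.6
position: [0.5577, -0.0207, 0.1684]
ee_rot: [-0.101, 0.995, 0.0, 0.0]
ft_force: [-1.2, 0.3, 4.9]
grip_width: 0.524
```

```bash
python3 cmp.py wrist7 wrist9
```

```text
{'position': array([ 0.5577, -0.0207,  0.1684]), 'ft_force': array([-1.1685,  0.3256,  4.9069]), 'torque': array([0.1587, 0.1447, 0.0469]), 'grip_width': np.float64(0.5244)} 1.664 jaw deg -11.63
```

View pics/cmp_wrist9.png

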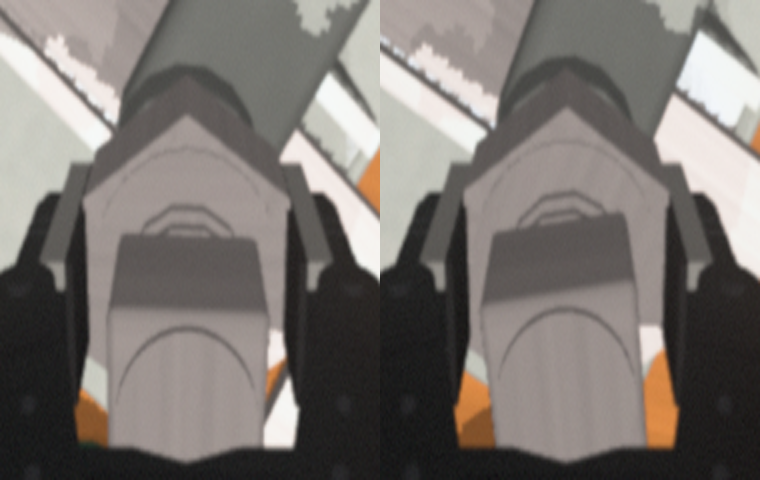

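The head stayed still in the world frame, so jam_nut ≈ -2.5 and there is ample slack. I'll release, rise and regrip on the square head (jaws at 110.3°, twist -0.15, TCP z≈0.1965).

jog_arm(
  steps=[0.06,0,0,0,0,0.085,0,0,0,0,0.085,0,0,0,0,0.085,0,0,-0.014,-0.07,0.085,0,0,-0.0285,-0.15,0.085,0,0,-0.0285,-0.15,0.05,0,0,-0.0285,-0.15,0.024,0,0,-0.0285,-0.15,0.024,0,0,-0.0285,-0.15,0.024,0,0,-0.0285,-0.15],
  grip_force=60,
)

```text
clock: 11.65
position: [0.5573, -0.0207, 0.196]
ee_rot: [-0.176, 0.984, 0.0, -0.0]
ft_force: [0.3, -5.1, 12.8]
grip_width: 0.327
```

```bash
python3 cmp.py wrist7 wrist10
```

```text
{'position': array([ 0.5573, -0.0207,  0.196 ]), 'ft_force': array([ 0.3118, -5.0664, 12.7543]), 'torque': array([-0.8228, -0.1703, -0.378 ]), 'grip_width': np.float64(0.3274)} 1.818 jaw deg -20.26
```

View pics/wrist10.png

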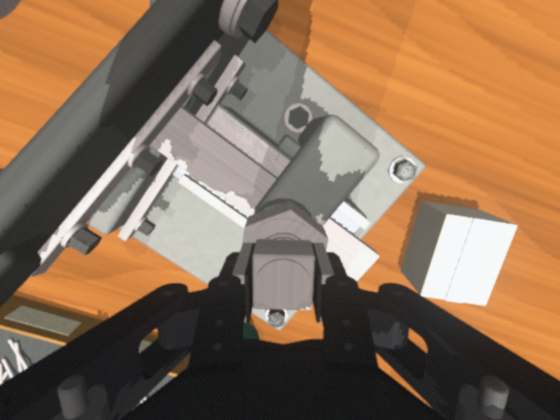

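Head gripped at 28 mm, with the nut hanging clear below the fingertips. I'll run the screw down, following with z and recording the running torque.

jog_arm(
  steps=[0.024,0,0,-0.0015,0.08,0.024,0,0,-0.0013,0.17,0.024,0,0,-0.0012,0.26,0.024,0,0,-0.001,0.35,0.024,0,0,-0.0008,0.44,0.024,0,0,-0.0006,0.53,0.024,0,0,-0.0005,0.62,0.024,0,0,-0.0003,0.71,0.024,0,0,-0.0001,0.8,0.024,0,0,0,0.9],
)

```text
clock: 12.7
position: [0.5573, -0.0203, 0.1946]
ee_rot: [0.271, 0.963, 0.0, -0.001]
ft_force: [5.5, 1.2, -14.0]
grip_width: 0.315
```

```bash
python3 cmp.py wrist10 wrist11
```

```text
{'position': array([ 0.5573, -0.0203,  0.1946]), 'ft_force': array([  5.5161,   1.1814, -14.0008]), 'torque': array([ 0.2374, -1.3972,  0.2522]), 'grip_width': np.float64(0.3146)} 0.934 jaw deg 31.46
```

View pics/cmp_wrist11.png

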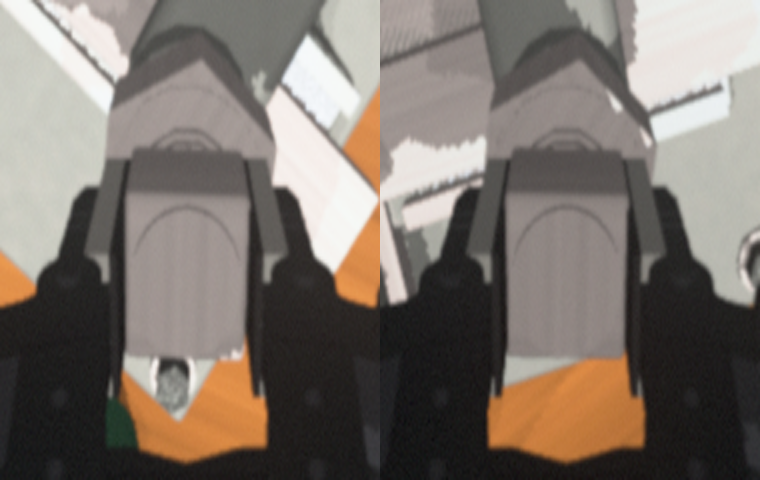

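Mz reads +0.25 N m, which matches the stated running torque, and the nut rides with the screw. The screw is pulling down 14 N on the hand, so I'll lower a bit more and continue.

jog_arm(
  steps=[0.024,0,0,0.001,0.07,0.024,0,0,0.0017,0.14,0.024,0,0,0.0022,0.21,0.024,0,0,0.0024,0.28,0.024,0,0,0.0025,0.35,0.024,0,0,0.0027,0.42,0.024,0,0,0.0028,0.49,0.024,0,0,0.0029,0.56,0.024,0,0,0.0031,0.63,0.024,0,0,0.0032,0.7],
)

```text
clock: 13.75
position: [0.5576, -0.0202, 0.1932]
ee_rot: [0.584, 0.812, 0.0, -0.0]
ft_force: [1.1, 2.0, -0.0]
grip_width: 0.313
```

```bash
python3 - <<'E'
from h import *
for i in range(4):
    o=manip.get_obs(); print({k:np.round(o[k],4) for k in ['position','ft_force','torque','grip_width']}, np.round(o['joint_pos'][6],3), np.degrees(2*np.arctan2(o['ee_rot'][0],o['ee_rot'][1])).round(2))
E
```

```text
{'position': array([ 0.5576, -0.0202,  0.1932]), 'ft_force': array([ 1.1156,  1.9755, -0.0097]), 'torque': array([ 0.2539, -0.1508,  0.224 ]), 'grip_width': np.float64(0.3134)} 0.249 71.51
{'position': array([ 0.5576, -0.0202,  0.1932]), 'ft_force': array([ 1.1156,  1.9755, -0.0097]), 'torque': array([ 0.2539, -0.1508,  0.224 ]), 'grip_width': np.float64(0.3134)} 0.249 71.51
{'position': array([ 0.5576, -0.0202,  0.1932]), 'ft_force': array([ 1.1156,  1.9755, -0.0097]), 'torque': array([ 0.2539, -0.1508,  0.224 ]), 'grip_width': np.float64(0.3134)} 0.249 71.51
{'position': array([ 0.5576, -0.0202,  0.1932]), 'ft_force': array([ 1.1156,  1.9755, -0.0097]), 'torque': array([ 0.2539, -0.1508,  0.224 ]), 'grip_width': np.float64(0.3134)} 0.249 71.51
```

jog_arm(
  steps=[0.024,0,0,0.0,0.025,0.024,0,0,0.0001,0.05,0.024,0,0,0.0001,0.075,0.024,0,0,0.0002,0.1,0.024,0,0,0.0002,0.125,0.024,0,0,0.0003,0.15,0.024,0,0,0.0003,0.175,0.024,0,0,0.0004,0.2,0.024,0,0,0.0004,0.225,0.024,0,0,0.0005,0.25],
)

```text
clock: 14.75
position: [0.5577, -0.0202, 0.1927]
ee_rot: [0.681, 0.733, 0.0, -0.0]
ft_force: [3.1, 4.1, -3.1]
grip_width: 0.318
```

```bash
cat > st.py <<'E'
from h import *
o=manip.get_obs(); print(o['clock'].round(2) if hasattr(o['clock'],'round') else o['clock'],{k:np.round(o[k],4) for k in ['position','ft_force','torque','grip_width']}, np.round(o['joint_pos'][6],3), np.degrees(2*np.arctan2(o['ee_rot'][0],o['ee_rot'][1])).round(2))
E
python3 st.py
```

```text
14.75 {'position': array([ 0.5577, -0.0202,  0.1927]), 'ft_force': array([ 3.1413,  4.1073, -3.1483]), 'torque': array([ 0.8788, -0.6575,  0.2005]), 'grip_width': np.float64(0.3178)} 0.005 85.78
```

jog_arm(
  steps=[0.024,0,0,0.0002,0.02,0.024,0,0,0.0003,0.04,0.024,0,0,0.0004,0.06,0.024,0,0,0.0005,0.08,0.024,0,0,0.0005,0.1,0.024,0,0,0.0006,0.12,0.024,0,0,0.0006,0.14,0.024,0,0,0.0007,0.16,0.024,0,0,0.0007,0.18,0.024,0,0,0.0008,0.2],
)

```text
clock: 15.75
position: [0.5578, -0.0202, 0.1924]
ee_rot: [0.75, 0.661, 0.0, 0.0]
ft_force: [2.6, 4.0, -0.2]
grip_width: 0.311
```

```bash
python3 st.py
```

```text
15.75 {'position': array([ 0.5578, -0.0202,  0.1924]), 'ft_force': array([ 2.6224,  3.9541, -0.1926]), 'torque': array([ 0.9356, -0.3897,  0.254 ]), 'grip_width': np.float64(0.311)} -0.191 97.22
```

jog_arm(
  steps=[0.024,0,0,0.0,0.02,0.024,0,0,0.0001,0.04,0.024,0,0,0.0001,0.06,0.024,0,0,0.0002,0.08,0.024,0,0,0.0002,0.1,0.024,0,0,0.0002,0.12,0.024,0,0,0.0003,0.14,0.024,0,0,0.0003,0.16,0.024,0,0,0.0003,0.18,0.024,0,0,0.0004,0.2],
)

```text
clock: 16.75
position: [0.5579, -0.0202, 0.192]
ee_rot: [0.812, 0.583, 0.001, 0.0]
ft_force: [2.1, 3.8, 0.4]
grip_width: 0.315
```

```bash
python3 st.py
```

```text
16.75 {'position': array([ 0.5579, -0.0202,  0.192 ]), 'ft_force': array([2.0644, 3.8074, 0.4301]), 'torque': array([ 0.918 , -0.4844,  0.2487]), 'grip_width': np.float64(0.3147)} -0.387 108.68
```

jog_arm(
  steps=[0.024,0,0,0.0,0.02,0.024,0,0,0.0001,0.04,0.024,0,0,0.0001,0.06,0.024,0,0,0.0002,0.08,0.024,0,0,0.0002,0.1,0.024,0,0,0.0002,0.12,0.024,0,0,0.0003,0.14,0.024,0,0,0.0003,0.16,0.024,0,0,0.0003,0.18,0.024,0,0,0.0004,0.2],
)

```text
clock: 17.75
position: [0.558, -0.0202, 0.1917]
ee_rot: [0.867, 0.499, 0.001, 0.0]
ft_force: [3.1, 4.6, 1.7]
grip_width: 0.311
```

```bash
python3 st.py
```

```text
17.75 {'position': array([ 0.558 , -0.0202,  0.1917]), 'ft_force': array([3.0611, 4.6178, 1.6616]), 'torque': array([ 0.8973, -0.5328,  0.5014]), 'grip_width': np.float64(0.3107)} -0.583 120.13
```

The torque rose to 0.50 N m, so the foot has met the bar. I'll hold still to read the settled value.

jog_arm(
  steps=[0.024,0,0,0,0,0.024,0,0,0,0,0.024,0,0,0,0,0.024,0,0,0,0,0.024,0,0,0,0,0.024,0,0,0,0,0.024,0,0,0,0,0.024,0,0,0,0,0.024,0,0,0,0,0.024,0,0,0,0],
)

```text
clock: 18.75
position: [0.558, -0.0203, 0.1917]
ee_rot: [0.866, 0.499, 0.001, 0.0]
ft_force: [2.6, 4.2, 0.7]
grip_width: 0.319
```

```bash
python3 st.py; python3 cmp.py wrist11 wrist12; python3 - <<'E'
from h import *
c,im,d=snap('side','side12'); b=cv2.cvtColor(im,cv2.COLOR_RGB2BGR)[130:270,190:370]
cv2.imwrite('pics/side12c.png',cv2.resize(b,None,fx=4,fy=4,interpolation=cv2.INTER_CUBIC))
E
```

```text
18.75 {'position': array([ 0.558 , -0.0203,  0.1917]), 'ft_force': array([2.5584, 4.1605, 0.6517]), 'torque': array([ 0.9559, -0.5824,  0.167 ]), 'grip_width': np.float64(0.3188)} -0.583 120.1
{'position': array([ 0.558 , -0.0203,  0.1917]), 'ft_force': array([2.5584, 4.1605, 0.6517]), 'torque': array([ 0.9559, -0.5824,  0.167 ]), 'grip_width': np.float64(0.3188)} -0.583 jaw deg 120.1
```

View pics/wrist12.png

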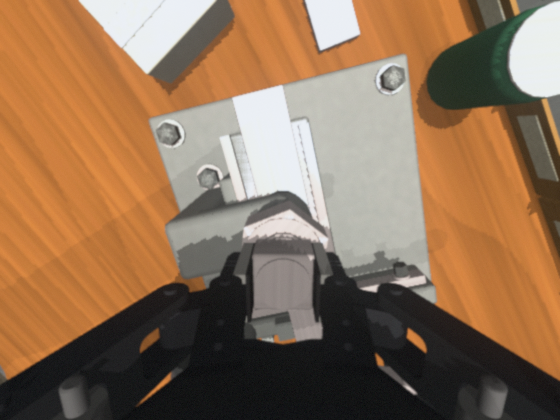

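jog_arm(
  steps=[0.024,0,0,0,0.005,0.024,0,0,0,0.01,0.024,0,0,0,0.015,0.024,0,0,0,0.02,0.024,0,0,0,0.025,0.024,0,0,0,0.03,0.024,0,0,0,0.035,0.024,0,0,0.0001,0.04,0.024,0,0,0.0001,0.045,0.024,0,0,0.0001,0.05],
)

```text
clock: 19.85
position: [0.558, -0.0203, 0.1916]
ee_rot: [0.879, 0.478, 0.001, 0.0]
ft_force: [3.5, 3.9, 1.1]
grip_width: 0.314
```

```bash
python3 st.py
```

```text
19.85 {'position': array([ 0.558 , -0.0203,  0.1916]), 'ft_force': array([3.4798, 3.909 , 1.0576]), 'torque': array([ 0.9034, -0.5833,  0.4612]), 'grip_width': np.float64(0.3144)} -0.632 122.95
```

Moving torque is about 0.46 N m, so the climb is about 0.21, and the earlier held value of 0.17 is consistent. That's near the upper snug edge, so I'll ease back 0.02 rad and hold to read the settled torque.

jog_arm(
  steps=[0.024,0,0,0,-0.01,0.024,0,0,0,-0.02,0.024,0,0,0,-0.02,0.024,0,0,0,-0.02,0.024,0,0,0,-0.02,0.024,0,0,0,-0.02,0.024,0,0,0,-0.02,0.024,0,0,0,-0.02,0.024,0,0,0,-0.02,0.024,0,0,0,-0.02],
)

```text
clock: 20.85
position: [0.558, -0.0203, 0.1916]
ee_rot: [0.874, 0.486, 0.001, 0.0]
ft_force: [3.5, 4.7, 1.6]
grip_width: 0.315
```

```bash
python3 st.py
```

```text
20.85 {'position': array([ 0.558 , -0.0203,  0.1916]), 'ft_force': array([3.49  , 4.7487, 1.6473]), 'torque': array([ 0.9883, -0.6159,  0.145 ]), 'grip_width': np.float64(0.315)} -0.612 121.83
```

Settled at about 0.15 N m of climb, which is snug. I'll release the head and turn toward the nut's expected flat angle (twist -0.9).

jog_arm(
  steps=[0.05,0,0,0,-0.02,0.085,0,0,0,-0.02,0.085,0,0,0,-0.02,0.085,0,0,0,-0.16,0.085,0,0,0,-0.3,0.085,0,0,0,-0.44,0.085,0,0,0,-0.58,0.085,0,0,0,-0.72,0.085,0,0,0,-0.86,0.085,0,0,0,-0.897],
)

```text
clock: 21.85
position: [0.5574, -0.0212, 0.1911]
ee_rot: [0.575, 0.818, -0.0, 0.0]
ft_force: [0.3, 0.1, 1.2]
grip_width: 0.995
```

```bash
python3 st.py; python3 - <<'E'
from h import *
c,im,d=snap('wrist','wrist13')
b=cv2.cvtColor(im,cv2.COLOR_RGB2BGR)[190:350,190:380]; cv2.imwrite('pics/w13c.png',cv2.resize(b,None,fx=4,fy=3.7,interpolation=cv2.INTER_CUBIC))
uv,P=cloud(c,d); R=np.hypot(P[:,0]-.5577,P[:,1]+.0205); m0=(R<.035)&(uv[:,1]<345)
for l,h in [(.145,.16),(.16,.17),(.17,.18),(.18,.195),(.195,.21)]:
    m=m0&(P[:,2]>l)&(P[:,2]<h); print(l,m.sum(),np.median(P[m],0).round(4) if m.any() else '')
zz=P[m0&(P[:,2]>.16)&(P[:,2]<.178),2]; zm=np.median(zz); print('nut top',zm)
m=m0&(abs(P[:,2]-zm)<.003); hull=cv2.convexHull((P[m,:2]*1000).astype(np.float32))[:,0]
e=np.roll(hull,-1,0)-hull; L=np.linalg.norm(e,axis=1)
for i in np.argsort(-L)[:8]: print(hull[i].round(1),L[i].round(1),(np.degrees(np.arctan2(e[i,1],e[i,0]))%60).round(1))
m=m0&(abs(P[:,2]-.2005)<.003)
if m.any(): print('head',cv2.minAreaRect((P[m,:2]*1000).astype(np.float32)), np.median(P[m,2]))
E
```

```text
21.85 {'position': array([ 0.5574, -0.0212,  0.1911]), 'ft_force': array([0.2672, 0.132 , 1.18  ]), 'torque': array([-0.046 ,  0.0318,  0.0511]), 'grip_width': np.float64(0.9951)} 0.273 70.16
0.145 301 [5.483e-01 2.000e-04 1.557e-01]
0.16 445 [5.505e-01 2.000e-04 1.659e-01]
0.17 2337 [ 0.5515 -0.0089  0.1714]
0.18 725 [ 0.5511 -0.0108  0.1889]
0.195 3679 [ 0.5569 -0.0186  0.2014]
nut top 0.17118655833689003
[540.  -37.7] 44.8 15.4
[582.4 -20.6] 21.3 50.6
[540.3  -5.6] 13.6 51.7
[533.7 -21.7] 11.8 50.6
[560.5   2.3] 11.4 51.2
[5.705e+02 5.000e-01] 10.2 49.8
[5.454e+02 5.000e-01] 8.0 50.3
[537.8 -32.7] 5.1 53.4
head ((557.7306518554688, -20.62224769592285), (28.284053802490234, 28.366437911987305), 58.054542541503906) 0.20141396269207698
```

View pics/w13c.png

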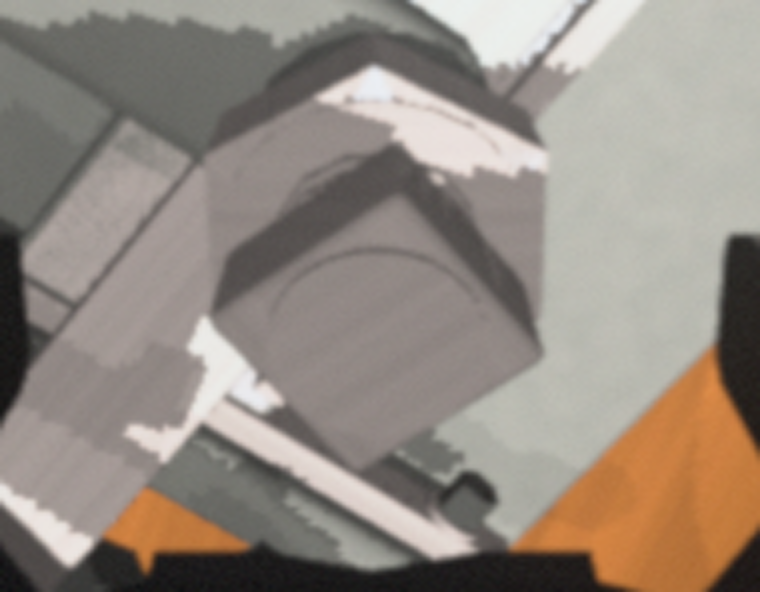

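The nut flats are square to the jaws to within about 1°, with the nut about 2 mm above the boss. I'll lower onto the nut and close.

jog_arm(
  steps=[0.085,0.0005,0.0005,0.01,-0.015,0.085,0.0005,0.0005,0.022,-0.015,0.085,0.0005,0.0005,0.029,-0.015,0.085,0.0005,0.0005,0.029,-0.015,0.06,0.0005,0.0005,0.029,-0.015,0.042,0.0005,0.0005,0.029,-0.015,0.042,0.0005,0.0005,0.029,-0.015,0.042,0.0005,0.0005,0.029,-0.015,0.042,0.0005,0.0005,0.029,-0.015,0.042,0.0005,0.0005,0.029,-0.015],
  grip_force=80,
)

```text
clock: 22.9
position: [0.5577, -0.0202, 0.1629]
ee_rot: [0.57, 0.821, -0.0, 0.0]
ft_force: [-3.7, -0.7, 4.9]
grip_width: 0.519
```

```bash
python3 st.py; python3 cmp.py wrist9 wrist14
```

```text
22.9 {'position': array([ 0.5577, -0.0202,  0.1629]), 'ft_force': array([-3.6957, -0.7054,  4.8765]), 'torque': array([-0.1573,  0.9295, -0.0566]), 'grip_width': np.float64(0.5185)} 0.277 69.56
{'position': array([ 0.5577, -0.0202,  0.1629]), 'ft_force': array([-3.6957, -0.7054,  4.8765]), 'torque': array([-0.1573,  0.9295, -0.0566]), 'grip_width': np.float64(0.5185)} 0.277 jaw deg 69.56
```

View pics/cmp_wrist14.png

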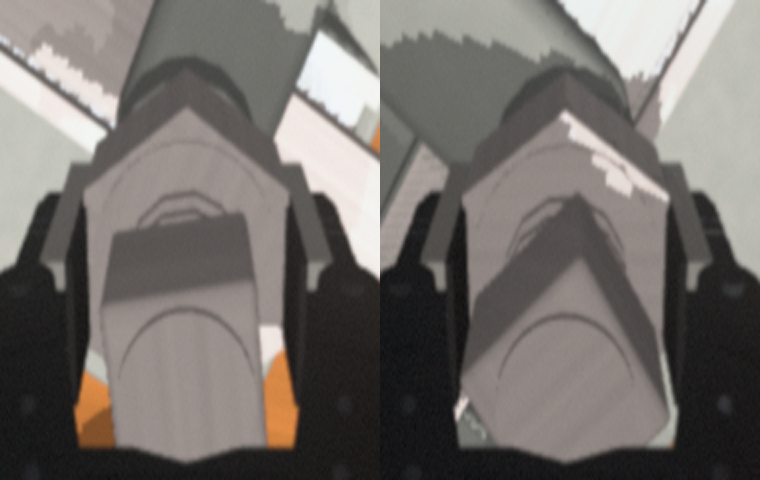

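Gripped squarely. I'll run the nut down slowly, well below the speed at which the screw was dragged.

jog_arm(
  steps=[0.042,0,0,0.0001,0.05,0.042,0,0,0.0002,0.12,0.042,0,0,0.0003,0.19,0.042,0,0,0.0005,0.26,0.042,0,0,0.0006,0.33,0.042,0,0,0.0008,0.4,0.042,0,0,0.0009,0.47,0.042,0,0,0.001,0.54,0.042,0,0,0.0012,0.61,0.042,0,0,0.0013,0.68],
)

```text
clock: 23.95
position: [0.5579, -0.0202, 0.1617]
ee_rot: [0.812, 0.583, 0.0, 0.0]
ft_force: [-2.3, -0.7, 5.5]
grip_width: 0.521
```

```bash
python3 cmp.py wrist14 wrist15
```

```text
{'position': array([ 0.5579, -0.0202,  0.1617]), 'ft_force': array([-2.2984, -0.6635,  5.4917]), 'torque': array([-0.0859,  0.6541,  0.176 ]), 'grip_width': np.float64(0.5205)} -0.388 jaw deg 108.67
```

View pics/cmp_wrist15.png

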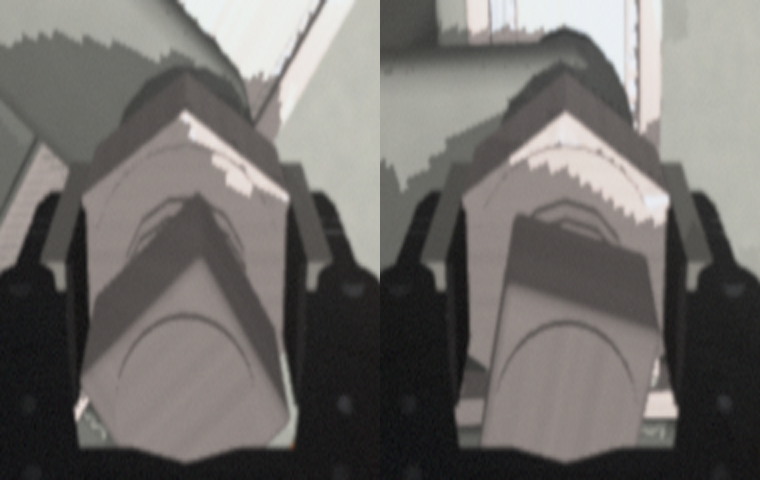

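The head has stayed at its angle (expected -13° relative to the jaws, about 12° seen). Continuing toward the boss.

jog_arm(
  steps=[0.042,0,0,0.0001,0.04,0.042,0,0,0.0001,0.08,0.042,0,0,0.0002,0.12,0.042,0,0,0.0003,0.16,0.042,0,0,0.0004,0.2,0.042,0,0,0.0005,0.24,0.042,0,0,0.0006,0.28,0.042,0,0,0.0006,0.32,0.042,0,0,0.0007,0.36,0.042,0,0,0.0008,0.4],
)

```text
clock: 25.0
position: [0.5581, -0.0203, 0.1609]
ee_rot: [0.912, 0.411, 0.0, 0.0]
ft_force: [-2.6, -2.3, 4.9]
grip_width: 0.521
```

```bash
python3 st.py
```

```text
25.0 {'position': array([ 0.5581, -0.0203,  0.1609]), 'ft_force': array([-2.5868, -2.3432,  4.912 ]), 'torque': array([-0.0857,  0.6222,  0.0674]), 'grip_width': np.float64(0.5207)} -0.775 131.44
```

jog_arm(
  steps=[0.042,0,0,0,0.02,0.042,0,0,0.0001,0.04,0.042,0,0,0.0001,0.06,0.042,0,0,0.0002,0.08,0.042,0,0,0.0002,0.1,0.042,0,0,0.0002,0.12,0.042,0,0,0.0003,0.14,0.042,0,0,0.0003,0.16,0.042,0,0,0.0003,0.18,0.042,0,0,0.0004,0.2],
)

```text
clock: 26.0
position: [0.5581, -0.0203, 0.1606]
ee_rot: [0.948, 0.319, 0.001, 0.0]
ft_force: [-1.5, -2.0, 5.9]
grip_width: 0.52
```

```bash
python3 cmp.py wrist15 wrist16
```

```text
{'position': array([ 0.5581, -0.0203,  0.1606]), 'ft_force': array([-1.4828, -2.002 ,  5.8827]), 'torque': array([0.0478, 0.3948, 0.3012]), 'grip_width': np.float64(0.5205)} -0.969 jaw deg 142.84
```

View pics/cmp_wrist16.png

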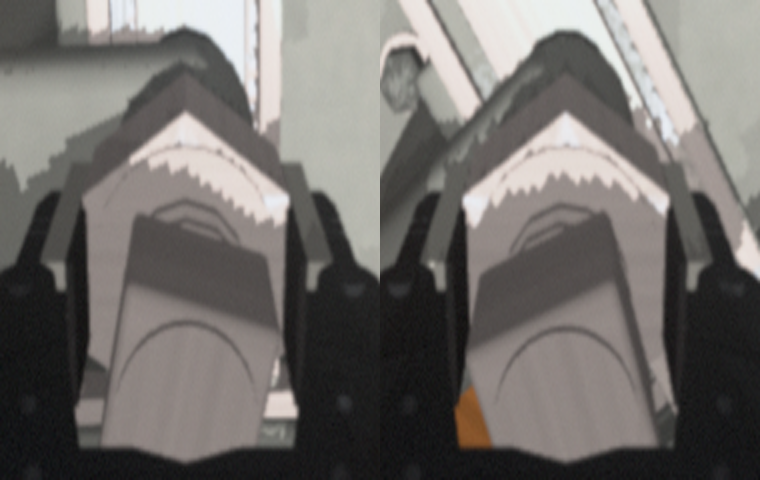

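Torque is now climbing (0.30 N m) with the head unmoved. Tightening another 0.25 rad.

jog_arm(
  steps=[0.042,0,0,0,0.025,0.042,0,0,0.0001,0.05,0.042,0,0,0.0001,0.075,0.042,0,0,0.0002,0.1,0.042,0,0,0.0002,0.125,0.042,0,0,0.0003,0.15,0.042,0,0,0.0003,0.175,0.042,0,0,0.0004,0.2,0.042,0,0,0.0004,0.225,0.042,0,0,0.0005,0.25],
)

```text
clock: 27.05
position: [0.5582, -0.0204, 0.1601]
ee_rot: [0.98, 0.198, 0.001, 0.0]
ft_force: [-2.5, -2.2, 7.0]
grip_width: 0.522
```

```bash
python3 cmp.py wrist16 wrist17
```

```text
{'position': array([ 0.5582, -0.0204,  0.1601]), 'ft_force': array([-2.5007, -2.1961,  7.0396]), 'torque': array([-0.2017,  0.767 ,  0.4133]), 'grip_width': np.float64(0.522)} -1.213 jaw deg 157.17
```

View pics/cmp_wrist17.png

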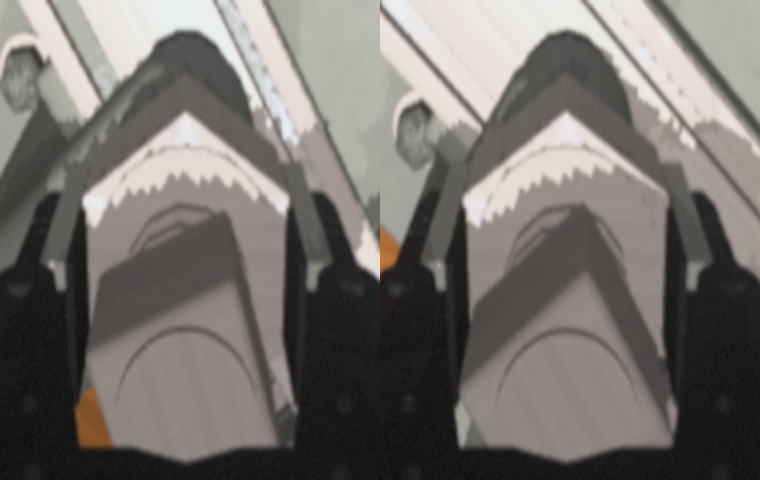

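Mz is 0.41 N m, about 0.5 rad past contact. A small final tug, a hold, then I'll let go and rise clear.

jog_arm(
  steps=[0.042,0,0,0,0.02,0.042,0,0,0.0001,0.04,0.042,0,0,0.0001,0.06,0.042,0,0,0.0001,0.07,0.042,0,0,0.0001,0.07,0.042,0,0,0.0001,0.07,0.042,0,0,0.0001,0.07,0.042,0,0,0.0001,0.07,0.042,0,0,0.0001,0.07,0.042,0,0,0.0001,0.07],
)

```text
clock: 28.1
position: [0.5582, -0.0204, 0.1601]
ee_rot: [0.986, 0.164, 0.001, 0.0]
ft_force: [-4.0, -1.3, 6.5]
grip_width: 0.521
```

```bash
python3 st.py
```

```text
28.1 {'position': array([ 0.5582, -0.0204,  0.1601]), 'ft_force': array([-3.9762, -1.2504,  6.498 ]), 'torque': array([-0.1486,  0.5997,  0.4009]), 'grip_width': np.float64(0.5214)} -1.28 161.12
```

jog_arm(
  steps=[0.06,0,0,0,0,0.085,0,0,0,0,0.085,0,0,0,0,0.085,0,0,0,0,0.085,0,0,-0.02,0,0.085,0,0,-0.05,0,0.085,0.01,0,-0.08,0,0.085,0.02,0,-0.1,0,0.085,0.02,0,-0.1,0,0.085,0.02,0,-0.1,0],
)

```text
clock: 29.1
position: [0.5767, -0.0136, 0.2588]
ee_rot: [0.987, 0.163, 0.0, -0.0]
ft_force: [0.6, -0.0, -0.5]
grip_width: 0.991
```

```bash
python3 st.py; python3 - <<'E'
from h import *
c,im,d=snap('wrist','wrist18')
uv,P=cloud(c,d); R=np.hypot(P[:,0]-.5577,P[:,1]+.0205); m0=(R<.035)
m=m0&(P[:,2]>.196)&(P[:,2]<.206); print('head',cv2.minAreaRect((P[m,:2]*1000).astype(np.float32)), np.median(P[m,2]))
zm=np.median(P[m0&(P[:,2]>.16)&(P[:,2]<.178),2]); print('nut top',zm)
m=m0&(abs(P[:,2]-zm)<.003); hull=cv2.convexHull((P[m,:2]*1000).astype(np.float32))[:,0]
e=np.roll(hull,-1,0)-hull; L=np.linalg.norm(e,axis=1)
for i in np.argsort(-L)[:6]: print(hull[i].round(1),L[i].round(1),(np.degrees(np.arctan2(e[i,1],e[i,0]))%60).round(1))
E
```

```text
29.1 {'position': array([ 0.5767, -0.0136,  0.2588]), 'ft_force': array([ 0.5751, -0.0033, -0.4528]), 'torque': array([-0.0356, -0.0014,  0.0224]), 'grip_width': np.float64(0.9911)} -1.292 161.2
head ((558.1807250976562, -20.779001235961914), (28.4838924407959, 28.04427146911621), 57.50584030151367) 0.20130791888675742
nut top 0.16842213160188793
[535.5  -7.6] 42.7 56.8
[550.5   1.4] 17.0 28.4
[575.   -4.1] 16.6 28.9
[581.  -25.9] 12.4 28.9
[566.4 -42.3] 11.0 28.4
[558.5   5.7] 9.0 28.3
```

View pics/wrist18.png

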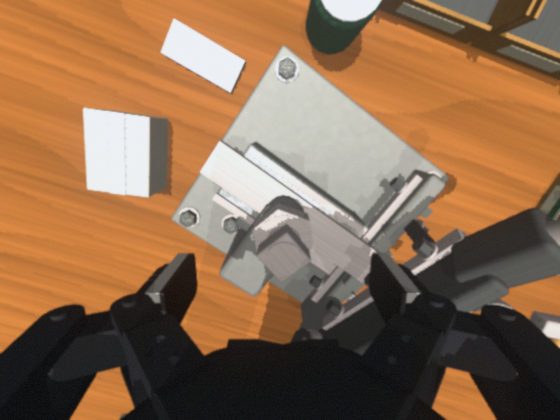

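The nut turned and sprang back to about 0.36 rad past contact. The head moved less than 0.01 rad during tightening and sits about 2.8 mm lower than at the start. The gripper is open and clear, so I'm handing in.

```bash
python3 -c "
from h import *
print(manip.hand_in())"
```

```text
the job is handed in; nothing more can be done
None
```

I slackened the jam nut, ran the hold-down screw down to a snug bearing on the bar, retightened the nut, let go and handed the job in at about 29 s. The loose things were not touched.

**Nut slackened:** I backed it off about 2.7 rad on the screw, which gave enough slack for the screw to come down. My first turn was too fast and dragged the screw up with the nut by about 1 rad. Slower turns stopped that, and the screw made up the distance on the way down.

**Screw snug:** It ended about 1.47 rad (2.8 mm) below its start. Running torque was about 0.25 N m and rose to 0.46–0.50 N m at the bar. I eased back 0.02 rad, and the held reading was about 0.15 N m. My estimate of the climb is 0.15–0.23 N m, inside the 0.1–0.25 snug range, but the single readings scatter by about 0.03 N m or more.

**Nut tightened:** It took about 0.40 N m. After I let go it sprang back about 0.17 rad, more than the 0.1 or so expected. The picture shows about 0.36 rad past contact left, above the 0.2 needed.

**Last checks:** The screw head moved about 0.01 rad during tightening. The gripper was open and clear with no force on it. I could not directly measure the foot's force on the bar after locking.

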